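# Clamp down the drawing plate of a sugar-painting stall

## Task

Clamp the brass drawing plate tight against the fence of its board. Slide the loose steel tube fully home on the stub of the toggle clamp's open handle, use it as an extension bar to swing the handle over its dead point and lean on it until the handle is pressed firmly, but not wrenched, against its stop screw. Then draw the bar off, leaving the clamp locked, and lay it flat on the counter without dropping it; work the handle only with the bar, do not ram the bar on, and leave the plate to the clamp and the other things where they are.

Things in the scene. Friction and masses are not known exactly. Their poses are not given: they have to be found in the camera images.
- clamp_handle (a joint): angle (rad) of the toggle clamp's handle about its upright pivot pin: 0 fully open, growing as it swings clockwise seen from above (closing); dead point at 1.00. Starts at 0 to 0.12. Its end stop is a set screw, set differently each time: it meets the handle somewhere from 1.08 to 1.28, felt as a solid resistance. Past about 1.06 the handle runs to the stop by itself if left free
- handle_pivot (a point): point on the handle's upright pivot axis at the height of the tang's centre line, 60 mm above the counter; x axis outward along the tang, z up. To throw the clamp takes up to about 11 N square to the bar at 135 mm from this axis: the load rises until about 0.75 rad, falls to nothing at the dead point, then pulls the handle on
- tang_tip (a point): tip of the handle's tang, a level round steel stub 13.2 mm thick with a rounded end, running out from the pivot 60 mm above the counter: from a round collar (26 mm across, outer face 35 mm from the pivot axis) to this tip at 85 mm, so 50 mm are free. Axes as handle_pivot. The 30 mm high board ends about 50 mm out from the pivot; beyond is free counter
- bar_center (a point): centre of the loose extension bar, a steel square tube 200 mm long, 22 mm square outside, 16 mm square bore open at both ends, 0.36 kg; x axis along the tube, both ends alike. At the start it lies flat on the counter, centre 11 mm up. Fully home on the tang, its mouth meets the collar and this centre is 50 mm beyond tang_tip, 135 mm from the pivot axis
- bar: the same extension bar; origin at the centre of its underside, 11 mm below bar_center
- drawing_board: blue board 340 (x) by 400 (y) by 30 mm fixed on the counter, origin at the centre of its underside. A steel fence on its +y side (face at y = +180 mm, 10 mm high) and two side guides keep the plate; the clamp stands at its -y end, pivot at x = 0, y = -155 mm, and its rubber nose pushes to +y
- drawing_plate: loose brass-topped drawing plate with blue edges, 260 (x) by 200 (y) by 12 mm, about 1.25 kg, origin at the centre of its underside, lying on the board 3 to 8 mm short of the fence. The clamp's nose slides it to the fence: its origin is then at y = +80 mm in the board's frame
- stop_bracket: dark steel angle, 36 mm high, 20 by 12 mm, on the board beside the pivot; it carries the brass stop screw that the handle's short lug meets; origin at the centre of its foot. Leaning on the bar's centre with 12 to 16 N presses the handle firmly home on the screw; over about 20 N there bends the clamp
- syrup_bottle: bystander: amber bottle with a blue cap, 62 mm across, 160 mm high, origin under its centre
- drink_can: bystander: red can, 66 mm across, 120 mm high, origin under its centre
- scraper: bystander: brass scraper with a dark wooden handle lying on the counter, 200 mm long, 16 mm high, origin on its underside near the middle
Things that resemble listed ones, but are neither listed nor needed, are in the scene too. Several things look just like the bar: the one meant starts nearest to the robot's base.

How it is judged:
By the outcome, as a careful person would: the job done as asked, in the order asked, and still so for the second after the job is handed in, with the robot touching nothing.
It also fails if it takes over 67 s, if anything falls off the work surface, if the arm or the gripper's body presses on something with over 40 N, if the wrist force passes 120 N, or if a joint passes its speed limit or range.

## Robot

A 6-joint arm with a two-finger parallel gripper is mounted at the origin on the work surface. World frame = base frame: x ahead of the robot, y to its left, z up, the work surface at z = 0. Lengths are in mm, angles in degrees, forces in N, time in s.
With the tool pointing down it reaches from about 350 to 850 mm from the base axis. Payload 8.1 kg.
Tool frame: the origin (TCP) lies midway between the tips of the shut fingers; the grasp point (between the pads) lies 19 mm behind it; z points along the fingers, y is the line along which they close (so a half turn about z gives the same grasp; the last joint's range is limited). The gripper opens to 85 mm and grips with 20 to 120 N. Pads are 22 mm wide; open, the fingers measure 114 mm over their backs; the gripper's body (76 mm by 85 mm) begins 54 mm behind the grasp point. The pads swing forward as they close: fully open they stand 13 mm farther back than shut.
Start: joints at [66.268, 7.471, 85.268, -0, 87.261, -4.893], TCP at [193.723, 567.87, 199.992] pointing down, gripper open.
Joint ranges: [-169.43, 169.43], [-51.17, 129.36], [1.28, 143.12], [-76.62, 256.62], [0, 156.53], [-152.29, 152.29]. Speed limits (degrees/s): [136.94, 136.94, 159.86, 180, 180, 180].

## Interface

Orientations are given as [roll, pitch, yaw] about the fixed x, y, z axes, in that order (R = Rz(yaw) Ry(pitch) Rx(roll)).
In Python, from bench import sense, snapshot, camera_params, hand_in, masks_of, pinpoint gives the robot as it stands.
- The arm moves only by the tool step_arm, never from a script. Its argument "targets" is a list of rows, each an object with "angular": the turn, a rotation vector about the tool's x, y, z scaled (see below), a list of three; "dp": the shift along the tool's x, y, z scaled (see below), a list of three; "fingers": the closure, from 0 (fully open) to 1 (shut). A call has exactly 8 rows; each row is the pose to reach, as a shift and turn from the pose commanded when the call began, along the tool's axes at that moment, turning the shorter way round; what a row does not reach only later rows make up. The controller multiplies each number of a shift by 0.2 m and each number of a turn by 180 degrees. A row lasts 1/8 s, in which the tool goes at most 62.5 mm and 10.7 degrees, less where a joint would pass 70% of its speed; a pose out of reach is approached as far as the arm can. A call with a number of a shift or a turn outside -1 to 1 is refused whole. A call with a gripper value outside its range is refused whole. The fingers move at their own pace and stop on an object; "newtons" is the grip in N (left out, the last holds). Time passes only in rows, so rows that repeat a pose let the fingers close, or fill a call up. It gives the time, the measured TCP pose, the force, the opening and the grip force at its end, in the units of the state.
- sense(): the state, without advancing time (a new reading comes with each control period).
- snapshot(name): name is "side" or "top" or "wrist"; returns the picture (420x560x3 uint8, blue, green, red); there is no depth.
- camera_params(name): a dict with "vfov" (degrees; the focal length in pixels is half the picture's height over the tangent of half this angle, whatever the lens; pixels are square), "cx", "cy" (the principal point, pixels), "R" (3x3) and "t" (3): a world point X has camera coordinates R X + t. Camera axes: x right, y down, z forward; pixel columns grow to the right and rows downward; lengths in mm; the calibration is good to about 2 mm. A picture is of the moment at which its call begins: read the wrist's pose just before it. camera_params takes no time and is no camera call; for the wrist camera it gives the pose at the moment of the call.
- hand_in(): hands the job in; it is judged then, once.
Trained networks look in the newest picture that a camera, given by its name, has taken for a name from the list of things; names that differ only in an ending like _2 or _b are one class to them, and where a whole thing is asked for, a point or a joint stands for the part that bears it (a point fixed in the world has none). Each returns a list of dicts, best first, with "conf" (0 to 1); they miss things now and then, are a little off and sometimes report something else, mostly with a low value. They report only what shows in the picture. A call takes as long as a camera call. They do not tell look-alikes from the thing itself.
- masks_of(camera, label): "pixels" (420x560 bool, what is visible of it) and "at" ([column, row] in pixels, amid what is visible of it).
- pinpoint(camera, label): "at" ([column, row] in pixels: a listed point, or the origin of a listed thing).
The state is a dict: "time": time; "joint_pos": joint angles; "qd": joint speeds; "joint_efforts": joint torques, N m; "tool_pos": TCP position; "tcp_rot": TCP orientation; "ft_force": force on the tool from outside, world axes, zero at the start; "wrist_torque": the same for the moment, N m; "finger_gap": finger opening in mm; "grip_force": force on a finger pad.
Only numpy, scipy, OpenCV 4.12 (cv2) and the standard library are available. Lean on these libraries where they do the work, as an engineer would, in place of code of your own. Each camera call takes 0.05 s, during which the arm holds its last target. There are 200 camera calls.

## Working session

There is one attempt and no reset: what is moved stays moved. The work goes in short steps, Python scripts to look and compute and a tool call to move; the robot and the scene stay as the last step left them, time stands still between calls to the robot, and variables do not carry over. Pictures are saved under pics/ and viewed, at most 10 in all, crops included, and the job is handed in when it is done.

Besides the shell and the picture viewer there is one more tool, called after "Request:" in YAML: its name, and indented under it one key for each argument. step_arm: Moves the arm, as the interface text tells. Its arguments: {"type":"object","properties":{"targets":{"type":"array","items":{"type":"object","properties":{"angular":{"type":"array","items":{"type":"number","minimum":-1,"maximum":1}},"dp":{"type":"array","items":{"type":"number","minimum":-1,"maximum":1}},"fingers":{"type":"number"}}}},"newtons":{"type":"number"}},"required":["targets"]}

```bash
mkdir -p pics; cat > h.py <<'E'
import numpy as np, cv2
from bench import *
from scipy.spatial.transform import Rotation as Ro
def ray(c,px,P=None):
    P=P or camera_params(c); f=210/np.tan(np.radians(P['vfov']/2))
    R=np.array(P['R']);t=np.array(P['t'])
    d=R.T@np.array([(px[0]-P['cx'])/f,(px[1]-P['cy'])/f,1]); return -R.T@t,d
def onz(c,px,z,P=None):
    o,d=ray(c,px,P); return o+d*(z-o[2])/d[2]
def proj(c,X,P=None):
    P=P or camera_params(c); f=210/np.tan(np.radians(P['vfov']/2))
    v=np.array(P['R'])@np.array(X)+np.array(P['t']); return [P['cx']+f*v[0]/v[2],P['cy']+f*v[1]/v[2]]
def tri(a,b):
    (o1,d1),(o2,d2)=a,b
    s=np.linalg.lstsq(np.c_[d1,-d2],o2-o1,rcond=None)[0]
    p,q=o1+d1*s[0],o2+d2*s[1]; return (p+q)/2,np.linalg.norm(p-q)
E
python3 - <<'E'
from h import *
a=snapshot('top');b=snapshot('side')
cv2.imwrite('pics/t.png',a);cv2.imwrite('pics/s.png',b)
Z=dict(bar_center=11,handle_pivot=60,tang_tip=60,drawing_board=0,drawing_plate=30,stop_bracket=30,syrup_bottle=0,drink_can=0,scraper=0)
for k,z in Z.items():
    for c in ('top','side'):
        for r in pinpoint(c,k)[:5]: print(k,c,round(r['conf'],2),np.round(r['at']),np.round(onz(c,r['at'],z)))
print(sense())
E
```

```text
bar_center top 0.95 [338. 137.] [ 804. -223.   11.]
bar_center top 0.73 [328. 261.] [ 428. -188.   11.]
bar_center top 0.7 [428. 304.] [ 308. -471.   11.]
bar_center side 0.87 [395. 249.] [ 815. -205.   11.]
bar_center side 0.67 [256. 271.] [ 434. -184.   11.]
bar_center side 0.63 [231. 380.] [ 316. -482.   11.]
handle_pivot top 0.83 [218. 218.] [541. 125.  60.]
handle_pivot side 0.49 [266. 188.] [543. 141.  60.]
tang_tip top 0.68 [245. 210.] [566.  50.  60.]
tang_tip side 0.63 [281. 204.] [560.  34.  60.]
drawing_board top 0.71 [168. 215.] [557. 280.   0.]
drawing_board side 0.88 [266. 185.] [570. 267.   0.]
drawing_plate top 0.88 [140. 209.] [570. 354.  30.]
drawing_plate side 0.67 [262. 168.] [575. 344.  30.]
stop_bracket top 0.53 [200. 234.] [498. 180.  30.]
stop_bracket side 0.5 [252. 195.] [502. 167.  30.]
syrup_bottle top 0.69 [384. 205.] [ 598. -361.    0.]
syrup_bottle side 0.92 [342. 307.] [ 599. -353.    0.]
syrup_bottle side 0.27 [336. 252.] [ 662. -158.    0.]
syrup_bottle side 0.16 [259. 274.] [ 440. -185.    0.]
drink_can top 0.8 [423. 229.] [ 526. -476.    0.]
drink_c
[... 223 characters left out ...]
3. 216.   0.]
{'time': 1.0, 'joint_pos': array([ 6.62688780e+01,  7.47107623e+00,  8.52674975e+01, -6.44594016e-04,
        8.72603493e+01, -4.89403569e+00]), 'qd': array([ 0.05076161, -0.07917338, -0.01380972,  0.06515628, -0.03230006,
        0.01535947]), 'joint_efforts': array([ 7.30936663e-04, -5.69327652e+01, -5.00877142e+01, -8.92821595e-05,
        1.16371964e-03, -8.86818981e-06]), 'tool_pos': array([193.72495823, 567.87852879, 199.99606327]), 'tcp_rot': array([1.79998982e+02, 7.33387876e-04, 1.61162945e+02]), 'ft_force': array([-0.02993944, -0.6973934 , -0.37576324]), 'wrist_torque': array([-0.03744296,  0.00079461,  0.00240529]), 'grip_force': 0.0, 'finger_gap': 85.22167785289717}
```

View pics/t.png

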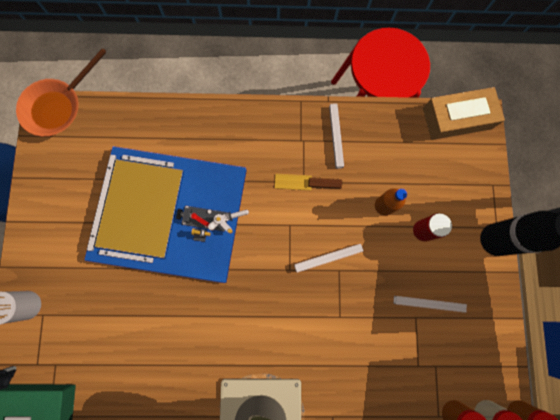

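View pics/s.png

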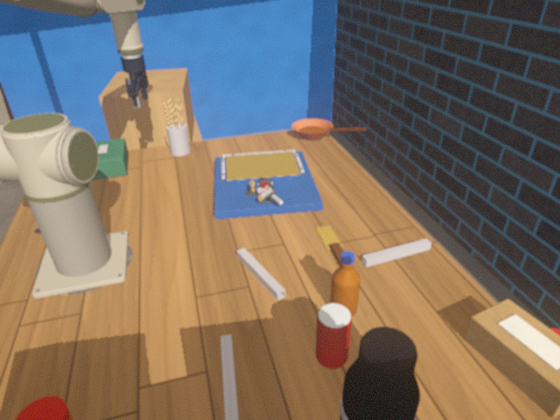

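```bash
python3 - <<'E'
from h import *
for c in('top','side'):
  snapshot(c)
  for r in masks_of(c,'bar')[:4]:
    m=r['pixels'].astype(np.uint8); y,x=np.nonzero(m)
    P=np.array([onz(c,(a,b),15)[:2] for a,b in zip(x,y)])
    q=cv2.minAreaRect(P.astype(np.float32)); print(c,round(r['conf'],2),r['at'],np.round(P.mean(0)),np.round(q[0]),np.round(q[1]),np.round(q[2]))
    u,s,v=np.linalg.svd(P-P.mean(0),full_matrices=False); print(np.degrees(np.arctan2(v[0,1],v[0,0])))
E
```

```text
top 0.87 [433.9, 302.9] [ 311. -477.] [ 312. -475.] [204.  22.] 83.0
83.71217107264985
top 0.74 [336.3, 134.2] [ 809. -217.] [ 810. -217.] [203.  26.] 5.0
-175.08783551244727
top 0.68 [327.8, 256.9] [ 438. -188.] [ 439. -190.] [ 22. 202.] 18.0
-72.14183359371904
top 0.39 [304.4, 185.1] [ 661. -120.] [ 659. -131.] [203.  47.] 87.0
-91.79118924174563
side 0.79 [396.5, 251.3] [ 805. -226.] [ 810. -225.] [213.  42.] 5.0
-173.9652770281653
side 0.68 [263.3, 273.0] [ 441. -204.] [ 439. -196.] [ 34. 220.] 18.0
-72.80971641246602
```

The top view shows the blue board with the clamp at about (215,218) and its tang pointing right to (247,212). There are three bar look-alikes, at (330,258), (337,135) and (430,304). The one at (330,258), about (438,-189) mm, is nearest to the base. The side view agrees: that bar is at (262,272) and the clamp is at (266,190).

```bash
cat >> h.py <<'E'
def go(x,y,z,yaw,S=None):
    S=S or sense(); R=Ro.from_euler('xyz',S['tcp_rot'],degrees=True)
    d=R.inv().apply(np.array([x,y,z])-S['tool_pos'])/200
    w=(R.inv()*Ro.from_euler('xyz',[180,0,yaw],degrees=True)).as_rotvec()/np.pi
    print('t',round(S['time'],2),'dp',np.round(d,4),'ang',np.round(w,4))
E
python3 - <<'E'
from h import *
go(540,130,300,108)
P=camera_params('wrist');R=np.array(P['R']);S=sense();T=Ro.from_euler('xyz',S['tcp_rot'],degrees=True)
print(P['vfov'],T.inv().apply(-R.T@P['t']-S['tool_pos']),np.round(R@T.as_matrix(),2))
E
```

```text
t 1.2 dp [-2.3456 -1.513  -0.5   ] ang [-0.     -0.      0.2953]
62.203295059086294 [  69.84382954    0.51838176 -173.10291997] [[ 0.    1.    0.  ]
 [-0.96  0.   -0.28]
 [-0.28  0.    0.96]]
```

Request:
step_arm:
  targets:
    - {"dp": [-1, -0.8, -0.2], "angular": [0, 0, 0.295], "fingers": 0}
    - {"dp": [-1, -0.8, -0.2], "angular": [0, 0, 0.295], "fingers": 0}
    - {"dp": [-1, -0.8, -0.2], "angular": [0, 0, 0.295], "fingers": 0}
    - {"dp": [-1, -0.8, -0.2], "angular": [0, 0, 0.295], "fingers": 0}
    - {"dp": [-1, -0.8, -0.2], "angular": [0, 0, 0.295], "fingers": 0}
    - {"dp": [-1, -0.8, -0.2], "angular": [0, 0, 0.295], "fingers": 0}
    - {"dp": [-1, -0.8, -0.2], "angular": [0, 0, 0.295], "fingers": 0}
    - {"dp": [-1, -0.8, -0.2], "angular": [0, 0, 0.295], "fingers": 0}

```text
time: 2.2
tool_pos: [330.6, 352.5, 239.7]
tcp_rot: [-180.0, 0.0, 108.3]
ft_force: [-0.6, -0.2, 0.2]
finger_gap: 85.5
grip_force: 0.0
```

```bash
python3 -c "
from h import *
go(545,90,190,108)"
```

```text
t 2.2 dp [-1.5825  0.6062  0.2481] ang [-0.0002  0.      0.0016]
```

Request:
step_arm:
  targets:
    - {"dp": [-1, 0.4, 0.15], "fingers": 0}
    - {"dp": [-1, 0.4, 0.15], "fingers": 0}
    - {"dp": [-1, 0.4, 0.15], "fingers": 0}
    - {"dp": [-1, 0.4, 0.15], "fingers": 0}
    - {"dp": [-1, 0.4, 0.15], "fingers": 0}
    - {"dp": [-1, 0.4, 0.15], "fingers": 0}
    - {"dp": [-1, 0.4, 0.15], "fingers": 0}
    - {"dp": [-1, 0.4, 0.15], "fingers": 0}

```text
validation failed for argument at $.ta...
```

Request:
step_arm:
  targets:
    - {"dp": [-0.58, 0.2, 0.1], "fingers": 0}
    - {"dp": [-0.58, 0.2, 0.1], "fingers": 0}
    - {"dp": [-0.58, 0.2, 0.1], "fingers": 0}
    - {"dp": [-0.58, 0.2, 0.1], "fingers": 0}
    - {"dp": [-0.58, 0.2, 0.1], "fingers": 0}
    - {"dp": [-0.58, 0.2, 0.1], "fingers": 0}
    - {"dp": [-0.58, 0.2, 0.1], "fingers": 0}
    - {"dp": [-0.58, 0.2, 0.1], "fingers": 0}

```text
validation failed for argument at $.ta...
```

```bash
python3 - <<'E'
from h import *
S=sense();P=camera_params('wrist');a=snapshot('wrist');cv2.imwrite('pics/w1.png',a)
print(S['tool_pos'],S['qd'].round(1))
np.save('P1.npy',P,allow_pickle=True);q={}
for k,z in dict(handle_pivot=60,tang_tip=60,stop_bracket=30).items():
  for r in pinpoint('wrist',k)[:3]: print(k,round(r['conf'],2),np.round(r['at'],1),np.round(onz('wrist',r['at'],z,P),1))
m=masks_of('wrist','clamp_handle')
for r in m[:2]: print(r['conf'],r['at'],r['pixels'].sum())
go(438,-189,150,108)
E
```

```text
[330.64322993 352.51327514 239.6546127 ] [ 0.1 -0.   0.  -0.   0.   0.5]
handle_pivot 0.74 [385.2 402.6] [542.5 122.6  60. ]
stop_bracket 0.65 [366.9 347.9] [505.4 171.1  30. ]
0.7 [373.2, 383.4] 166
t 2.45 dp [-2.7379 -0.3341  0.4497] ang [-0.0001  0.      0.0008]
```

View pics/w1.png

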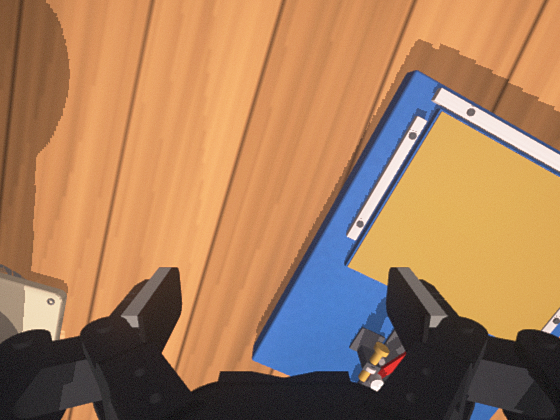

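The wrist view is from the unmoved pose, because the angular field is required. It shows the board's corner, with the clamp at about (375,370) near the right finger.

Request:
step_arm:
  targets:
    - {"dp": [-1, 0.4, 0.15], "angular": [0, 0, 0], "fingers": 0}
    - {"dp": [-1, 0.4, 0.15], "angular": [0, 0, 0], "fingers": 0}
    - {"dp": [-1, 0.4, 0.15], "angular": [0, 0, 0], "fingers": 0}
    - {"dp": [-1, 0.4, 0.15], "angular": [0, 0, 0], "fingers": 0}
    - {"dp": [-1, 0.4, 0.15], "angular": [0, 0, 0], "fingers": 0}
    - {"dp": [-1, 0.4, 0.15], "angular": [0, 0, 0], "fingers": 0}
    - {"dp": [-1, 0.4, 0.15], "angular": [0, 0, 0], "fingers": 0}
    - {"dp": [-1, 0.4, 0.15], "angular": [0, 0, 0], "fingers": 0}

```text
time: 3.45
tool_pos: [469.0, 187.4, 210.3]
tcp_rot: [180.0, -0.0, 108.2]
ft_force: [0.5, -0.5, 0.9]
finger_gap: 85.4
grip_force: 0.0
```

Request:
step_arm:
  targets:
    - {"dp": [-0.58, 0.2, 0.1], "angular": [0, 0, 0], "fingers": 0}
    - {"dp": [-0.58, 0.2, 0.1], "angular": [0, 0, 0], "fingers": 0}
    - {"dp": [-0.58, 0.2, 0.1], "angular": [0, 0, 0], "fingers": 0}
    - {"dp": [-0.58, 0.2, 0.1], "angular": [0, 0, 0], "fingers": 0}
    - {"dp": [-0.58, 0.2, 0.1], "angular": [0, 0, 0], "fingers": 0}
    - {"dp": [-0.58, 0.2, 0.1], "angular": [0, 0, 0], "fingers": 0}
    - {"dp": [-0.58, 0.2, 0.1], "angular": [0, 0, 0], "fingers": 0}
    - {"dp": [-0.58, 0.2, 0.1], "angular": [0, 0, 0], "fingers": 0}

```text
time: 4.45
tool_pos: [543.3, 89.0, 190.2]
tcp_rot: [180.0, 0.0, 108.1]
ft_force: [0.5, -0.3, 0.7]
finger_gap: 85.4
grip_force: 0.0
```

```bash
python3 - <<'E'
from h import *
S=sense();P=camera_params('wrist');a=snapshot('wrist');cv2.imwrite('pics/w2.png',a)
print(S['tool_pos'],S['qd'].round(1))
np.save('P2.npy',P,allow_pickle=True);q={}
for k,z in dict(handle_pivot=60,tang_tip=60,stop_bracket=30).items():
  for r in pinpoint('wrist',k)[:3]: print(k,round(r['conf'],2),np.round(r['at'],1),np.round(onz('wrist',r['at'],z,P),1))
m=masks_of('wrist','clamp_handle')
for r in m[:2]:
  print(r['conf'],r['at'],r['pixels'].sum()); 
go(438,-189,150,108)
E
```

```text
[543.34638704  88.97534248 190.18356784] [-0.3  0.2 -0.1 -0.  -0.1  0. ]
handle_pivot 0.68 [293.9 155.8] [543.3 121.7  60. ]
tang_tip 0.96 [292.  242.7] [567.4  44.6  60. ]
stop_bracket 0.76 [266.8  88.2] [502.6 168.4  30. ]
0.61 [285.2, 170.3] 3375
t 4.7 dp [-1.1563 -0.9312  0.2   ] ang [-0.      0.      0.0003]
```

View pics/w2.png

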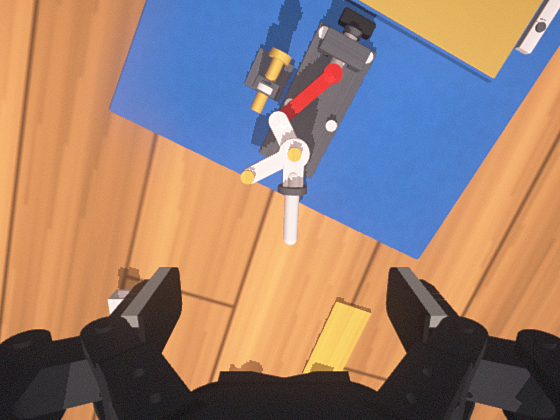

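The clamp is clear in this view. The pivot pin is at (294,154), the collar at (291,190), and the tang runs from (291,197) to its tip at (291,243). The scraper blade is at (340,335).

```bash
python3 - <<'E'
from h import *
a=cv2.imread('pics/w2.png');P=np.load('P2.npy',allow_pickle=True).item()
hsv=cv2.cvtColor(a,cv2.COLOR_BGR2HSV)
pts=[]
for r in range(202,250,4):
    c=[x for x in range(275,310) if hsv[r,x,1]<70 and hsv[r,x,2]>90]
    print(r,c[:1],c[-1:],end=' ')
    if c and 202<=r<=236: pts.append(onz('wrist',((c[0]+c[-1])/2,r),60,P)[:2])
pts=np.array(pts);u,s,v=np.linalg.svd(pts-pts.mean(0));d=v[0]
print('\n',pts.mean(0),np.degrees(np.arctan2(d[1],d[0])),s)
w=np.array([-.31,.951]);print(pts[0],pts[-1])
E
```

```text
202 [285] [299] 206 [285] [307] 210 [285] [298] 214 [284] [297] 218 [284] [297] 222 [284] [297] 226 [284] [297] 230 [284] [297] 234 [284] [296] 238 [284] [296] 242 [285] [295] 246 [] [] 
 [559.14078392  67.20140873] -77.58716572206608 [29.84516043  3.58388272]
[554.89759593  81.8232922 ] [562.87508903  52.15938299]
```

Request:
step_arm:
  targets:
    - {"dp": [0.7, -1, 0], "angular": [0, 0, 0], "fingers": 0}
    - {"dp": [-0.9, -0.93, 0.1], "angular": [0, 0, 0], "fingers": 0}
    - {"dp": [-0.9, -0.93, 0.1], "angular": [0, 0, 0], "fingers": 0}
    - {"dp": [-0.9, -0.93, 0.1], "angular": [0, 0, 0], "fingers": 0}
    - {"dp": [-0.9, -0.93, 0.1], "angular": [0, 0, 0], "fingers": 0}
    - {"dp": [-0.9, -0.93, 0.1], "angular": [0, 0, 0], "fingers": 0}
    - {"dp": [-0.9, -0.93, 0.1], "angular": [0, 0, 0], "fingers": 0}
    - {"dp": [-0.9, -0.93, 0.1], "angular": [0, 0, 0], "fingers": 0}

```text
time: 5.7
tool_pos: [422.9, -138.9, 170.1]
tcp_rot: [180.0, -0.0, 108.2]
ft_force: [-0.0, 0.2, 0.1]
finger_gap: 85.4
grip_force: 0.0
```

```bash
python3 - <<'E'
from h import *
S=sense();P=camera_params('wrist');a=snapshot('wrist');cv2.imwrite('pics/w3.png',a)
print(S['time'],S['tool_pos'],S['qd'].round(1))
for r in pinpoint('wrist','bar_center')[:2]: print(round(r['conf'],2),np.round(r['at'],1),np.round(onz('wrist',r['at'],11,P),1))
for r in masks_of('wrist','bar')[:2]:
    y,x=np.nonzero(r['pixels']); Q=np.array([onz('wrist',(i,j),18,P)[:2] for i,j in zip(x,y)])
    q=cv2.minAreaRect(Q.astype(np.float32)); print(round(r['conf'],2),np.round(q[0],1),np.round(q[1]),np.round(q[2],1),np.round(cv2.boxPoints(q)))
E
```

```text
5.7 [ 422.87886125 -138.93163972  170.14208618] [ 0.7  0.  -0.  -0.1 -0.  -0.3]
0.84 [281.9 232.6] [ 438.1 -186.8   11. ]
0.86 [ 441.1 -188.2] [ 23. 202.] 17.7 [[ 400.  -96.]
 [ 461. -288.]
 [ 483. -281.]
 [ 421.  -89.]]
0.69 [ 729.  -212.9] [66. 20.] 5.7 [[ 695. -206.]
 [ 697. -226.]
 [ 763. -219.]
 [ 761. -200.]]
```

View pics/w3.png

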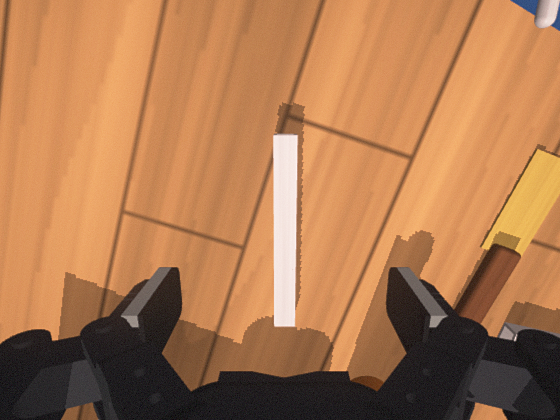

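The bar lies at column 285, rows 135 to 326, nearly along the tool's x axis. The scraper is to the right at about (510,240), and nothing is close to the grasp.

```bash
python3 - <<'E'
from h import *
go(440,-187,3,107.7)
P=np.load('P2.npy',allow_pickle=True).item()
for px in ((292,202),(291.2,210),(290.5,218),(290.5,230),(290,236),(290,244.5)): print(onz('wrist',px,60,P)[:2])
p=onz('wrist',(291.9,203),60,P)-onz('wrist',(290.1,237),60,P); print(np.degrees(np.arctan2(p[1],p[0])))
E
```

```text
t 5.85 dp [-0.255   0.0062  0.8355] ang [ 0.0001 -0.      0.0028]
[554.89759593  81.8232922 ]
[556.5931619  74.4714396]
[558.39840711  67.04899088]
[562.07348022  56.02744374]
[563.4983955   50.28758357]
[566.1713974   42.26051564]
105.57815723026816
```

Request:
step_arm:
  targets:
    - {"dp": [-0.255, 0.005, 0.25], "angular": [0, 0, 0.003], "fingers": 0}
    - {"dp": [-0.255, 0.005, 0.5], "angular": [0, 0, 0.003], "fingers": 0}
    - {"dp": [-0.255, 0.005, 0.7], "angular": [0, 0, 0.003], "fingers": 0}
    - {"dp": [-0.255, 0.005, 0.77], "angular": [0, 0, 0.003], "fingers": 0}
    - {"dp": [-0.255, 0.005, 0.81], "angular": [0, 0, 0.003], "fingers": 0}
    - {"dp": [-0.255, 0.005, 0.835], "angular": [0, 0, 0.003], "fingers": 0}
    - {"dp": [-0.255, 0.005, 0.835], "angular": [0, 0, 0.003], "fingers": 1}
    - {"dp": [-0.255, 0.005, 0.835], "angular": [0, 0, 0.003], "fingers": 1}
  newtons: 70

```text
time: 6.85
tool_pos: [440.0, -188.8, 4.1]
tcp_rot: [179.9, 0.1, 107.5]
ft_force: [0.3, -1.2, 0.6]
finger_gap: 51.5
grip_force: 0.0
```

Request:
step_arm:
  targets:
    - {"dp": [0, 0, 0], "angular": [0, 0, 0], "fingers": 1}
    - {"dp": [0, 0, 0], "angular": [0, 0, 0], "fingers": 1}
    - {"dp": [0, 0, 0], "angular": [0, 0, 0], "fingers": 1}
    - {"dp": [0, 0, 0], "angular": [0, 0, 0], "fingers": 1}
    - {"dp": [0, 0, -0.2], "angular": [0, 0, 0], "fingers": 1}
    - {"dp": [0, 0, -0.5], "angular": [0, 0, 0], "fingers": 1}
    - {"dp": [0, 0, -0.5], "angular": [0, 0, 0], "fingers": 1}
    - {"dp": [0, 0, -0.5], "angular": [0, 0, 0], "fingers": 1}

```text
time: 7.85
tool_pos: [439.3, -188.4, 103.1]
tcp_rot: [180.0, 0.0, 107.5]
ft_force: [0.4, 0.4, -0.5]
finger_gap: -0.3
grip_force: 0.0
```

```bash
python3 - <<'E'
from h import *
u=np.array([np.cos(np.radians(-74.4)),np.sin(np.radians(-74.4))])
tip=np.array([566.5,43.]); c=tip+u*135
print(c); go(c[0],c[1],51,105.6); print(sense()['joint_pos'],sense()['wrist_torque'])
E
```

```text
[602.80417578 -87.02694652]
t 7.85 dp [0.2376 0.932  0.2608] ang [0.0002 0.0002 0.0107]
[-2.93637952e+01 -7.84652206e+00  1.10851119e+02 -6.37819955e-04
  7.69495614e+01 -4.68853009e+01] [ 0.01808326  0.01638742 -0.00638487]
```

The fingers shut on nothing, so I'll look at where the bar is.

Request:
step_arm:
  targets:
    - {"dp": [0.2, 0, -0.3], "angular": [0, 0, 0], "fingers": 0}
    - {"dp": [0.2, 0, -0.3], "angular": [0, 0, 0], "fingers": 0}
    - {"dp": [0.2, 0, -0.3], "angular": [0, 0, 0], "fingers": 0}
    - {"dp": [0.2, 0, -0.3], "angular": [0, 0, 0], "fingers": 0}
    - {"dp": [0.2, 0, -0.3], "angular": [0, 0, 0], "fingers": 0}
    - {"dp": [0.2, 0, -0.3], "angular": [0, 0, 0], "fingers": 0}
    - {"dp": [0.2, 0, -0.3], "angular": [0, 0, 0], "fingers": 0}
    - {"dp": [0.2, 0, -0.3], "angular": [0, 0, 0], "fingers": 0}

```text
time: 8.85
tool_pos: [427.1, -150.2, 162.9]
tcp_rot: [-180.0, -0.0, 107.5]
ft_force: [0.3, -0.2, 0.2]
finger_gap: 85.4
grip_force: 0.0
```

```bash
python3 - <<'E'
from h import *
S=sense();P=camera_params('wrist');a=snapshot('wrist');b=snapshot('side');cv2.imwrite('pics/w4.png',np.hstack([cv2.resize(a,(400,300)),cv2.resize(b,(400,300))]))
print(S['time'],S['tool_pos'],S['tcp_rot'],S['finger_gap'])
for r in pinpoint('wrist','bar_center')[:2]: print(round(r['conf'],2),np.round(r['at'],1),np.round(onz('wrist',r['at'],11,P),1))
for r in masks_of('wrist','bar')[:2]:
    y,x=np.nonzero(r['pixels']); Q=np.array([onz('wrist',(i,j),18,P)[:2] for i,j in zip(x,y)])
    q=cv2.minAreaRect(Q.astype(np.float32)); print(round(r['conf'],2),np.round(q[0],1),np.round(q[1]),np.round(q[2],1))
E
```

```text
8.85 [ 427.08747087 -150.24829977  162.93861049] [-1.79995800e+02 -2.16162584e-03  1.07517132e+02] 85.36859323163434
0.84 [287.3 224.5] [ 443.5 -186.1   11. ]
0.64 [369.3 388.9] [ 593.2 -346.7   11. ]
0.77 [ 724.7 -213.8] [59. 28.] 17.6
0.72 [ 441.3 -188.9] [ 22. 202.] 18.1
```

View pics/w4.png

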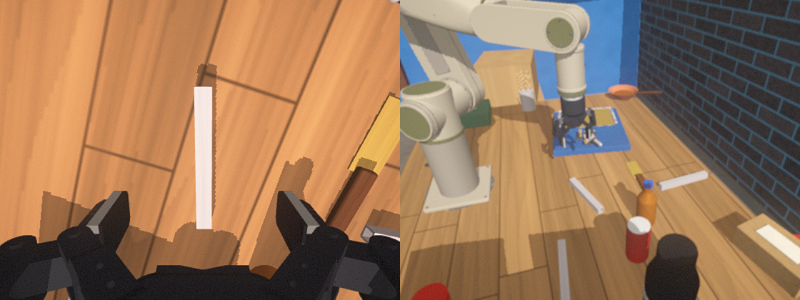

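The bar still lies in place, so the lift came before a sound grip. I'll go down again, a little deeper, and check the grip before lifting.

```bash
python3 - <<'E'
from h import *
go(440.5,-188,1,107.8)
E
```

```text
t 9.05 dp [-0.2003  0.0067  0.8102] ang [ 0.      0.     -0.0015]
```

Request:
step_arm:
  targets:
    - {"dp": [-0.2, 0.006, 0.25], "angular": [0, 0, -0.0015], "fingers": 0}
    - {"dp": [-0.2, 0.006, 0.5], "angular": [0, 0, -0.0015], "fingers": 0}
    - {"dp": [-0.2, 0.006, 0.7], "angular": [0, 0, -0.0015], "fingers": 0}
    - {"dp": [-0.2, 0.006, 0.77], "angular": [0, 0, -0.0015], "fingers": 0}
    - {"dp": [-0.2, 0.006, 0.8], "angular": [0, 0, -0.0015], "fingers": 0.3}
    - {"dp": [-0.2, 0.006, 0.81], "angular": [0, 0, -0.0015], "fingers": 0.6}
    - {"dp": [-0.2, 0.006, 0.81], "angular": [0, 0, -0.0015], "fingers": 0.8}
    - {"dp": [-0.2, 0.006, 0.81], "angular": [0, 0, -0.0015], "fingers": 0.8}
  newtons: 70

```text
time: 10.05
tool_pos: [441.2, -188.4, 2.1]
tcp_rot: [179.9, 0.1, 107.8]
ft_force: [-0.6, 0.0, 0.3]
finger_gap: 17.3
grip_force: 0.0
```

```bash
python3 - <<'E'
from h import *
S=sense();a=snapshot('side');cv2.imwrite('pics/s2.png',cv2.resize(a[200:340,180:340],None,fx=4,fy=4))
print(S['time'],S['tool_pos'],S['tcp_rot'],S['finger_gap'],S['grip_force'],S['ft_force'],proj('side',S['tool_pos']))
E
```

```text
10.05 [ 441.16014487 -188.43411219    2.14618864] [1.79920899e+02 8.58697162e-02 1.07793669e+02] 17.28588567388938 0.0 [-0.62389629  0.02975062  0.25301762] [np.float64(259.7459707952703), np.float64(274.06921906018147)]
```

View pics/s2.png

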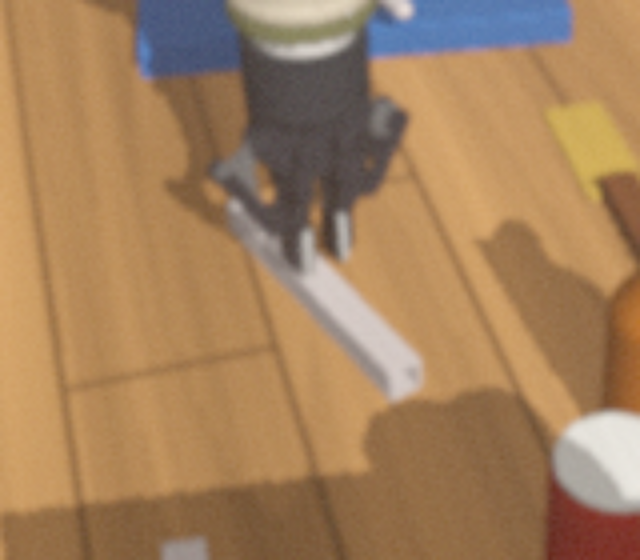

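The crop shows the nearly shut fingertips at about (300,265) and (342,255), apparently over the bar instead of astride it. I'll check with the wrist view.

```bash
python3 - <<'E'
from h import *
a=snapshot('wrist');S=sense();cv2.imwrite('pics/w5.png',a)
T=Ro.from_euler('xyz',S['tcp_rot'],degrees=True)
for z in (0,-20,-40): print(z,[np.round(proj('wrist',S['tool_pos']+T.apply([x,0,z]))) for x in(11,-11)])
P=camera_params('wrist');R=np.array(P['R']);print(P['vfov'],P['cx'],P['cy'],T.inv().apply(-R.T@P['t']-S['tool_pos']))
print([np.round(proj('wrist',[441+100*c*np.cos(1.88),-187+100*c*np.sin(1.88),22])) for c in(-1,0,1)], S['joint_pos'],S['joint_efforts'])
E
```

```text
0 [array([281., 227.]), array([281., 265.])]
-20 [array([281., 241.]), array([281., 283.])]
-40 [array([281., 258.]), array([281., 305.])]
62.203295059086294 283.62822865515824 209.5952713923358 [  70.73661834    1.18907242 -173.10411458]
[array([282., 425.]), array([282., 260.]), array([283.,  29.])] [-2.92561651e+01  5.72770797e-02  1.14903042e+02 -1.54859285e-03
  6.49649088e+01 -4.70485550e+01] [ 5.86911206e-03 -4.34668636e+01 -4.34311080e+01  1.53603833e-05
 -7.03478901e-03  4.49458958e-05]
```

View pics/w5.png

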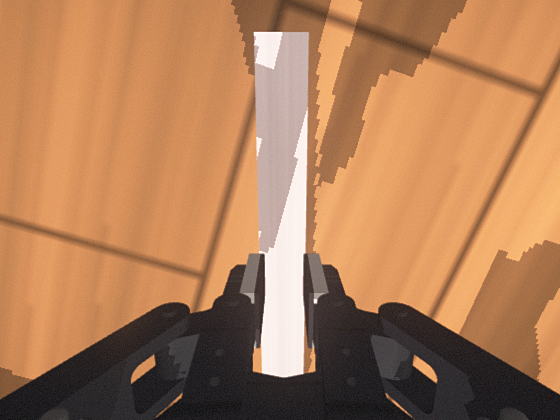

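The bar's far end is at row 32, where it should be. The pad tips at row 254, columns 264 to 308, with a gap of 17 mm, work out at about 36 mm behind the reported TCP. So the fingers closed above the bar. I'll go lower in steps and watch the force.

Request:
step_arm:
  targets:
    - {"dp": [0, 0, 0], "angular": [0, 0, 0], "fingers": 0.4}
    - {"dp": [0, 0, 0], "angular": [0, 0, 0], "fingers": 0.4}
    - {"dp": [0, 0, 0.02], "angular": [0, 0, 0], "fingers": 0.4}
    - {"dp": [0, 0, 0.04], "angular": [0, 0, 0], "fingers": 0.4}
    - {"dp": [0, 0, 0.06], "angular": [0, 0, 0], "fingers": 0.4}
    - {"dp": [0, 0, 0.08], "angular": [0, 0, 0], "fingers": 0.4}
    - {"dp": [0, 0, 0.09], "angular": [0, 0, 0], "fingers": 0.4}
    - {"dp": [0, 0, 0.09], "angular": [0, 0, 0], "fingers": 0.4}

```text
time: 11.15
tool_pos: [440.1, -187.9, -17.2]
tcp_rot: [-180.0, -0.0, 107.8]
ft_force: [0.1, -0.9, 0.2]
finger_gap: 51.3
grip_force: 0.0
```

```bash
python3 - <<'E'
from h import *
a=snapshot('wrist');S=sense();print(S['ft_force'],S['tool_pos'],S['finger_gap'])
# pad tip: topmost grey pad pixels near centre columns: brightness profile
g=cv2.cvtColor(a,cv2.COLOR_BGR2GRAY)
b=snapshot('side');cv2.imwrite('pics/w6.png',np.hstack([a[150:400,130:430],cv2.resize(b[210:310,200:320],(300,250))]))
E
```

```text
[-0.14393219 -0.1867551  -0.12308043] [ 440.26771282 -187.97093463  -17.05230105] 51.349511333769286
```

View pics/w6.png

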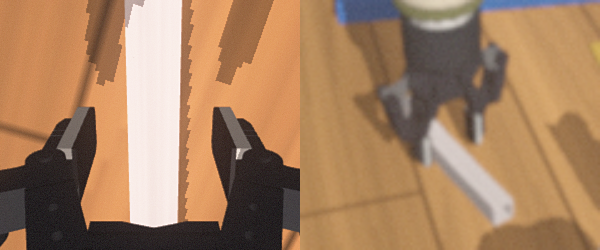

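TCP reads −17 mm with no contact, which confirms the offset. The pads now stand on either side of the bar.

Request:
step_arm:
  targets:
    - {"dp": [0, 0, 0.02], "angular": [0, 0, 0], "fingers": 0.4}
    - {"dp": [0, 0, 0.04], "angular": [0, 0, 0], "fingers": 0.4}
    - {"dp": [0, 0, 0.055], "angular": [0, 0, 0], "fingers": 0.4}
    - {"dp": [0, 0, 0.06], "angular": [0, 0, 0], "fingers": 0.6}
    - {"dp": [0, 0, 0.06], "angular": [0, 0, 0], "fingers": 1}
    - {"dp": [0, 0, 0.06], "angular": [0, 0, 0], "fingers": 1}
    - {"dp": [0, 0, 0.06], "angular": [0, 0, 0], "fingers": 1}
    - {"dp": [0, 0, 0.06], "angular": [0, 0, 0], "fingers": 1}
  newtons: 70

```text
time: 12.25
tool_pos: [440.3, -188.0, -29.0]
tcp_rot: [180.0, 0.0, 107.8]
ft_force: [-0.7, -1.1, 0.2]
finger_gap: 20.5
grip_force: 69.2
```

Request:
step_arm:
  targets:
    - {"dp": [0, 0, -0.1], "angular": [0, 0, 0], "fingers": 1}
    - {"dp": [0, 0, -0.3], "angular": [0, 0, 0], "fingers": 1}
    - {"dp": [0, 0, -0.4], "angular": [0, 0, 0], "fingers": 1}
    - {"dp": [0, 0.3, -0.4], "angular": [0, 0, 0], "fingers": 1}
    - {"dp": [0.1, 0.6, -0.4], "angular": [0, 0, 0.006], "fingers": 1}
    - {"dp": [0.2, 0.85, -0.4], "angular": [0, 0, 0.012], "fingers": 1}
    - {"dp": [0.24, 0.93, -0.4], "angular": [0, 0, 0.012], "fingers": 1}
    - {"dp": [0.24, 0.93, -0.4], "angular": [0, 0, 0.012], "fingers": 1}
  newtons: 90

```text
time: 13.25
tool_pos: [602.6, -84.4, 50.1]
tcp_rot: [-179.9, -0.0, 105.8]
ft_force: [0.1, -0.5, -3.6]
finger_gap: 20.3
grip_force: 89.4
```

```bash
python3 - <<'E'
from h import *
S=sense();P=camera_params('wrist');a=snapshot('wrist');cv2.imwrite('pics/w7.png',a);np.save('P7.npy',P,allow_pickle=True)
print(S['time'],S['tool_pos'],S['tcp_rot'],S['finger_gap'],S['ft_force'],S['qd'].round(1))
for k in('tang_tip','handle_pivot'):
  for r in pinpoint('wrist',k)[:2]: print(k,round(r['conf'],2),np.round(r['at'],1),np.round(onz('wrist',r['at'],60,P),1))
go(602.8,-87,20,105.6)
E
```

```text
13.25 [602.57407555 -84.40032134  50.08742879] [-1.79920925e+02 -3.68725592e-02  1.05751251e+02] 20.340182207136447 [ 0.07414111 -0.46782378 -3.62524416] [-2.1 -1.5  2.1 -0.8  0.4 -0.9]
t 13.4 dp [-0.0054  0.0055  0.1521] ang [-0.0005 -0.0001 -0.    ]
```

View pics/w7.png

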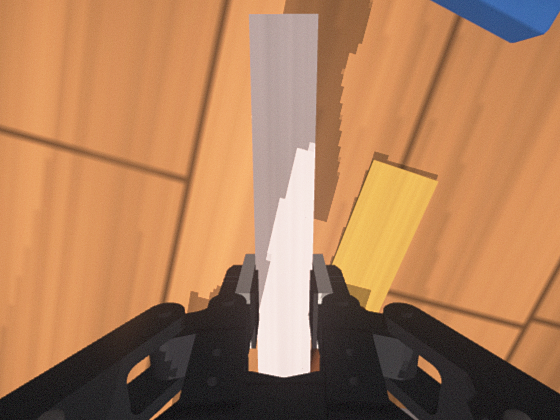

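The bar is held square in the grip, with its centreline at column 284 over its whole length. The tang is above the frame and out of view, so the fit will be felt. I'll correct the line for the camera's lateral bias.

```bash
python3 - <<'E'
from h import *
P=np.load('P2.npy',allow_pickle=True).item();P7=np.load('P7.npy',allow_pickle=True).item()
def off(P,tp,yaw):
    R=Ro.from_euler('xyz',[180,0,yaw],degrees=True);return R.inv().apply(-np.array(P['R']).T@P['t']-tp)
print(off(P,np.array([543.35,88.98,190.18]),108.1),off(P7,np.array([602.57,-84.40,50.09]),105.75))
# bar top centreline by P7 camera (z=bar top 101)
S7=Ro.from_euler('xyz',[180,0,105.75],degrees=True)
for px in((284,17),(284,355)): print('bar in tool',S7.inv().apply(onz('wrist',px,101,P7)-[602.57,-84.4,50.09]))
# tang line in tool-lateral terms, edges from w2
R=Ro.from_euler('xyz',[180,0,105.6],degrees=True)
S=sense()
for px in ((292,202),(291.2,210),(290.5,222),(290,236),(290,245)): print('tang rel',R.inv().apply(onz('wrist',px,60,P)-S['tool_pos'])[:2])
snapshot('top');snapshot('side')
for c in('top','side'):
  for k,z in(('bar_center',101),('tang_tip',60),('handle_pivot',60)):
    for r in pinpoint(c,k)[:3]: print(c,k,r['conf'],np.round(r['at']),onz(c,r['at'],z)[:2].round(1))
print(S['tool_pos'],S['tcp_rot'])
E
```

```text
[  70.71686644    1.14090181 -173.08299385] [  70.65281073    1.45568103 -173.15070366]
bar in tool [ 98.35886924   1.36651384 -50.91      ]
bar in tool [-27.82527904   1.47679116 -50.91      ]
tang rel [174.40622086   0.32625126]
tang rel [ 1.66869220e+02 -1.77019491e-02]
tang rel [ 1.55392919e+02 -8.43710271e-02]
tang rel [1.41719281e+02 1.29642348e-01]
tang rel [132.76816293   0.57019429]
top bar_center 0.8 [296. 197.] [595.5 -89.4]
top bar_center 0.79 [428. 301.] [ 321.4 -435.3]
top bar_center 0.7 [336. 134.] [ 779.1 -201.9]
top tang_tip 0.78 [247. 211.] [561.2  45.4]
top handle_pivot 0.79 [219. 217.] [544.5 123.4]
side bar_center 0.98 [309. 214.] [ 601.4 -104.4]
side bar_center 0.87 [394. 251.] [ 739.7 -314.6]
side bar_center 0.78 [230. 381.] [ 311.7 -546.8]
side tang_tip 0.6 [281. 203.] [561.8  39.1]
side handle_pivot 0.6 [266. 188.] [540.6 143.3]
[601.48465255 -86.24598658  50.42505152] [-1.79915320e+02 -1.72471946e-02  1.05591929e+02]
```

Request:
step_arm:
  targets:
    - {"dp": [0, -0.0055, 0.05], "angular": [0, 0, 0], "fingers": 1}
    - {"dp": [0, -0.0055, 0.1], "angular": [0, 0, 0], "fingers": 1}
    - {"dp": [0, -0.0055, 0.14], "angular": [0, 0, 0], "fingers": 1}
    - {"dp": [0, -0.0055, 0.152], "angular": [0, 0, 0], "fingers": 1}
    - {"dp": [0.04, -0.0055, 0.152], "angular": [0, 0, 0], "fingers": 1}
    - {"dp": [0.09, -0.0055, 0.152], "angular": [0, 0, 0], "fingers": 1}
    - {"dp": [0.13, -0.0055, 0.152], "angular": [0, 0, 0], "fingers": 1}
    - {"dp": [0.14, -0.0055, 0.152], "angular": [0, 0, 0], "fingers": 1}

```text
time: 14.8
tool_pos: [594.1, -57.9, 20.9]
tcp_rot: [180.0, 0.0, 105.7]
ft_force: [-0.9, -0.9, -3.5]
finger_gap: 20.0
grip_force: 89.4
```

```bash
python3 - <<'E'
from h import *
S=sense();print(S['tool_pos'],S['tcp_rot'],S['ft_force'],S['wrist_torque'])
a=snapshot('side');b=snapshot('top');f=lambda x:cv2.resize(x,(400,300),interpolation=cv2.INTER_CUBIC)
cv2.imwrite('pics/c8.png',np.hstack([f(a[165:240,240:340]),f(b[180:240,225:305])]))
E
```

```text
[594.07623087 -57.86990882  20.86726324] [1.79983103e+02 4.35665702e-03 1.05688789e+02] [-0.91805935 -0.86600793 -3.54970771] [-0.06606125  0.00917352 -0.01097469]
```

View pics/c8.png

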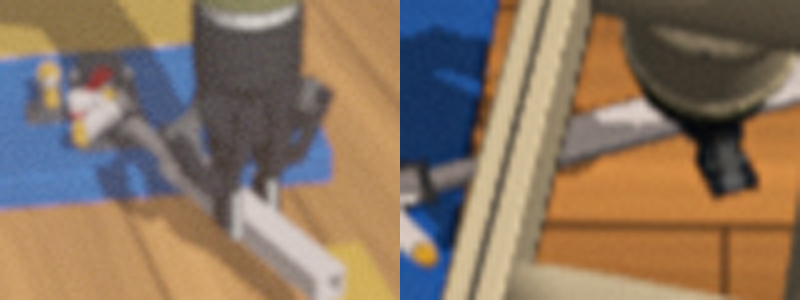

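Both views show the bar in line with the tang, its mouth just at the tip: (185,180) in the side crop and behind the arm in the top crop. I'll advance slowly, watching the force.

Request:
step_arm:
  targets:
    - {"dp": [0.01, 0, 0], "angular": [0, 0, 0], "fingers": 1}
    - {"dp": [0.02, 0, 0], "angular": [0, 0, 0], "fingers": 1}
    - {"dp": [0.03, 0, 0], "angular": [0, 0, 0], "fingers": 1}
    - {"dp": [0.04, 0, 0], "angular": [0, 0, 0], "fingers": 1}
    - {"dp": [0.05, 0, 0], "angular": [0, 0, 0], "fingers": 1}
    - {"dp": [0.06, 0, 0], "angular": [0, 0, 0], "fingers": 1}
    - {"dp": [0.07, 0, 0], "angular": [0, 0, 0], "fingers": 1}
    - {"dp": [0.08, 0, 0], "angular": [0, 0, 0], "fingers": 1}

```text
time: 15.9
tool_pos: [589.7, -43.2, 20.6]
tcp_rot: [-180.0, -0.0, 105.6]
ft_force: [0.3, 0.3, -3.2]
finger_gap: 20.2
grip_force: 89.4
```

Request:
step_arm:
  targets:
    - {"dp": [0.015, 0, 0], "angular": [0, 0, 0], "fingers": 1}
    - {"dp": [0.03, 0, 0], "angular": [0, 0, 0], "fingers": 1}
    - {"dp": [0.045, 0, 0], "angular": [0, 0, 0], "fingers": 1}
    - {"dp": [0.06, 0, 0], "angular": [0, 0, 0], "fingers": 1}
    - {"dp": [0.075, 0, 0], "angular": [0, 0, 0], "fingers": 1}
    - {"dp": [0.09, 0, 0], "angular": [0, 0, 0], "fingers": 1}
    - {"dp": [0.1, 0, 0], "angular": [0, 0, 0], "fingers": 1}
    - {"dp": [0.11, 0, 0], "angular": [0, 0, 0], "fingers": 1}

```text
time: 16.9
tool_pos: [583.9, -22.1, 20.6]
tcp_rot: [180.0, 0.0, 105.6]
ft_force: [0.3, 0.5, -3.6]
finger_gap: 20.2
grip_force: 89.4
```

```bash
python3 - <<'E'
from h import *
S=sense();print(S['tool_pos'],S['tcp_rot'],S['ft_force'],S['wrist_torque'])
u=np.array([np.cos(np.radians(-74.4)),np.sin(np.radians(-74.4))])
print('remaining',np.linalg.norm(S['tool_pos'][:2]-np.array([543.4,125]))-135)
E
```

```text
[583.86187459 -22.08065184  20.63395727] [1.79998059e+02 3.42595624e-03 1.05634499e+02] [ 0.3312056   0.46834939 -3.55777294] [-0.07169325  0.00065564 -0.02835153]
remaining 17.544686702110056
```

Request:
step_arm:
  targets:
    - {"dp": [0.01, 0, 0], "angular": [0, 0, 0], "fingers": 1}
    - {"dp": [0.02, 0, 0], "angular": [0, 0, 0], "fingers": 1}
    - {"dp": [0.03, 0, 0], "angular": [0, 0, 0], "fingers": 1}
    - {"dp": [0.04, 0, 0], "angular": [0, 0, 0], "fingers": 1}
    - {"dp": [0.05, 0, 0], "angular": [0, 0, 0], "fingers": 1}
    - {"dp": [0.06, 0, 0], "angular": [0, 0, 0], "fingers": 1}
    - {"dp": [0.065, 0, 0], "angular": [0, 0, 0], "fingers": 1}
    - {"dp": [0.07, 0, 0], "angular": [0, 0, 0], "fingers": 1}

```text
time: 17.9
tool_pos: [580.1, -8.7, 20.6]
tcp_rot: [-180.0, 0.0, 105.6]
ft_force: [-0.1, -0.7, -3.6]
finger_gap: 19.9
grip_force: 89.4
```

Request:
step_arm:
  targets:
    - {"dp": [0.003, 0, 0], "angular": [0, 0, 0], "fingers": 1}
    - {"dp": [0.006, 0, 0], "angular": [0, 0, 0], "fingers": 1}
    - {"dp": [0.009, 0, 0], "angular": [0, 0, 0], "fingers": 1}
    - {"dp": [0.012, 0, 0], "angular": [0, 0, 0], "fingers": 1}
    - {"dp": [0.014, 0, 0], "angular": [0, 0, 0], "fingers": 1}
    - {"dp": [0.016, 0, 0], "angular": [0, 0, 0], "fingers": 1}
    - {"dp": [0.018, 0, 0], "angular": [0, 0, 0], "fingers": 1}
    - {"dp": [0.02, 0, 0], "angular": [0, 0, 0], "fingers": 1}

```text
time: 18.9
tool_pos: [579.2, -5.2, 20.7]
tcp_rot: [180.0, 0.0, 105.6]
ft_force: [-0.2, -3.2, -3.2]
finger_gap: 20.0
grip_force: 89.3
```

Request:
step_arm:
  targets:
    - {"dp": [0.002, 0, 0], "angular": [0, 0, 0], "fingers": 1}
    - {"dp": [0.004, 0, 0], "angular": [0, 0, 0], "fingers": 1}
    - {"dp": [0.006, 0, 0], "angular": [0, 0, 0], "fingers": 1}
    - {"dp": [0.006, 0, 0], "angular": [0, 0, 0], "fingers": 1}
    - {"dp": [0.006, 0, 0], "angular": [0, 0, 0], "fingers": 1}
    - {"dp": [0.006, 0, 0], "angular": [0, 0, 0], "fingers": 1}
    - {"dp": [0.006, 0, 0], "angular": [0, 0, 0], "fingers": 1}
    - {"dp": [0.006, 0, 0], "angular": [0, 0, 0], "fingers": 1}

```text
time: 19.9
tool_pos: [579.3, -5.2, 20.9]
tcp_rot: [180.0, 0.1, 105.6]
ft_force: [0.6, -8.3, -3.5]
finger_gap: 19.9
grip_force: 89.3
```

The bar is home: 8 N axially, no further motion, and 135 mm from the pivot. Now the swing, as an arc about the pivot with a 134 mm radius.

Request:
step_arm:
  targets:
    - {"dp": [-0.0045, -0.0263, 0], "angular": [0, 0, 0.0125], "fingers": 1}
    - {"dp": [-0.003, -0.0526, 0], "angular": [0, 0, 0.025], "fingers": 1}
    - {"dp": [-0.0004, -0.0787, 0], "angular": [0, 0, 0.0375], "fingers": 1}
    - {"dp": [0.0032, -0.1048, 0], "angular": [0, 0, 0.05], "fingers": 1}
    - {"dp": [0.0079, -0.1307, 0], "angular": [0, 0, 0.0625], "fingers": 1}
    - {"dp": [0.0135, -0.1564, 0], "angular": [0, 0, 0.075], "fingers": 1}
    - {"dp": [0.0202, -0.1819, 0], "angular": [0, 0, 0.0875], "fingers": 1}
    - {"dp": [0.0278, -0.207, 0], "angular": [0, 0, 0.1], "fingers": 1}

```text
time: 20.9
tool_pos: [538.3, -11.1, 21.2]
tcp_rot: [179.9, 0.1, 87.5]
ft_force: [4.6, -9.4, -3.8]
finger_gap: 20.1
grip_force: 89.2
```

```bash
cat >> h.py <<'E'
def st(C=(543.2,124.4)):
    S=sense();r=S['tool_pos'][:2]-np.array(C);rr=np.linalg.norm(r);e=r/rr;F=S['ft_force'][:2]
    t=np.array([e[1],-e[0]]) # clockwise tangent
    print('t',round(S['time'],2),'r',round(rr,1),'ang',round(np.degrees(np.arctan2(-r[1],-r[0])),2),'yaw',S['tcp_rot'][2].round(2),'Frad',round(F@e,1),'Ftan(on tool, -=resist)',round(F@t,1),'Mz',S['wrist_torque'].round(3),'eff about pivot N@135',round((rr*(F@t)-1000*S['wrist_torque'][2])/135,1))
E
python3 -c "
from h import *
st()"
```

```text
t 20.9 r 135.6 ang 87.94 yaw 87.51 Frad 9.2 Ftan(on tool, -=resist) -4.9 Mz [-1.6   -0.617 -0.111] eff about pivot N@135 -4.1
```

Request:
step_arm:
  targets:
    - {"dp": [-0.0085, -0.0263, 0], "angular": [0, 0, 0.0125], "fingers": 1}
    - {"dp": [-0.008, -0.0526, 0], "angular": [0, 0, 0.025], "fingers": 1}
    - {"dp": [-0.0055, -0.0787, 0], "angular": [0, 0, 0.0375], "fingers": 1}
    - {"dp": [-0.0018, -0.1048, 0], "angular": [0, 0, 0.05], "fingers": 1}
    - {"dp": [0.0029, -0.1307, 0], "angular": [0, 0, 0.0625], "fingers": 1}
    - {"dp": [0.0085, -0.1564, 0], "angular": [0, 0, 0.075], "fingers": 1}
    - {"dp": [0.0152, -0.1819, 0], "angular": [0, 0, 0.0875], "fingers": 1}
    - {"dp": [0.0228, -0.207, 0], "angular": [0, 0, 0.1], "fingers": 1}

```text
time: 21.9
tool_pos: [498.0, -4.5, 21.6]
tcp_rot: [179.7, 0.0, 69.5]
ft_force: [5.2, -8.5, -5.3]
finger_gap: 20.1
grip_force: 89.1
```

```bash
python3 -c "
from h import *
st()"
```

```text
t 21.9 r 136.6 ang 70.65 yaw 69.52 Frad 6.3 Ftan(on tool, -=resist) -7.7 Mz [-1.524 -1.05  -0.133] eff about pivot N@135 -6.8
```

Request:
step_arm:
  targets:
    - {"dp": [-0.0065, -0.0263, 0], "angular": [0, 0, 0.0125], "fingers": 1}
    - {"dp": [-0.006, -0.0526, 0], "angular": [0, 0, 0.025], "fingers": 1}
    - {"dp": [-0.0034, -0.0787, 0], "angular": [0, 0, 0.0375], "fingers": 1}
    - {"dp": [0.0002, -0.1048, 0], "angular": [0, 0, 0.05], "fingers": 1}
    - {"dp": [0.0049, -0.1307, 0], "angular": [0, 0, 0.0625], "fingers": 1}
    - {"dp": [0.0105, -0.1564, 0], "angular": [0, 0, 0.075], "fingers": 1}
    - {"dp": [0.0172, -0.1819, 0], "angular": [0, 0, 0.0875], "fingers": 1}
    - {"dp": [0.0248, -0.207, 0], "angular": [0, 0, 0.1], "fingers": 1}

```text
time: 22.9
tool_pos: [460.1, 14.9, 21.4]
tcp_rot: [179.8, -0.0, 51.5]
ft_force: [2.1, -7.3, -2.0]
finger_gap: 20.0
grip_force: 89.5
```

```bash
python3 -c "
from h import *
st()"
```

```text
t 22.9 r 137.4 ang 52.8 yaw 51.51 Frad 4.6 Ftan(on tool, -=resist) -6.1 Mz [-1.151 -0.361 -0.309] eff about pivot N@135 -4.0
```

Request:
step_arm:
  targets:
    - {"dp": [-0.002, -0.0088, 0], "angular": [0, 0, 0.0042], "fingers": 1}
    - {"dp": [-0.004, -0.0175, 0], "angular": [0, 0, 0.0083], "fingers": 1}
    - {"dp": [-0.0055, -0.0263, 0], "angular": [0, 0, 0.0125], "fingers": 1}
    - {"dp": [-0.005, -0.0351, 0], "angular": [0, 0, 0.0167], "fingers": 1}
    - {"dp": [-0.0045, -0.0438, 0], "angular": [0, 0, 0.0208], "fingers": 1}
    - {"dp": [-0.004, -0.0526, 0], "angular": [0, 0, 0.025], "fingers": 1}
    - {"dp": [-0.003, -0.0613, 0], "angular": [0, 0, 0.0292], "fingers": 1}
    - {"dp": [-0.0023, -0.07, 0], "angular": [0, 0, 0.0333], "fingers": 1}

```text
time: 23.9
tool_pos: [446.7, 24.7, 20.0]
tcp_rot: [-179.9, 0.1, 45.6]
ft_force: [-3.4, 4.0, -3.2]
finger_gap: 20.2
grip_force: 89.6
```

```bash
python3 -c "
from h import *
st()"
```

```text
t 23.9 r 138.8 ang 45.92 yaw 45.62 Frad -0.6 Ftan(on tool, -=resist) 5.2 Mz [0.685 0.607 0.404] eff about pivot N@135 2.4
```

Request:
step_arm:
  targets:
    - {"dp": [0.001, -0.0058, 0], "angular": [0, 0, 0.0028], "fingers": 1}
    - {"dp": [0.002, -0.0117, 0], "angular": [0, 0, 0.0056], "fingers": 1}
    - {"dp": [0.002, -0.0175, 0], "angular": [0, 0, 0.0083], "fingers": 1}
    - {"dp": [0.002, -0.0234, 0], "angular": [0, 0, 0.0111], "fingers": 1}
    - {"dp": [0.0025, -0.0292, 0], "angular": [0, 0, 0.0139], "fingers": 1}
    - {"dp": [0.003, -0.0351, 0], "angular": [0, 0, 0.0167], "fingers": 1}
    - {"dp": [0.003, -0.0409, 0], "angular": [0, 0, 0.0194], "fingers": 1}
    - {"dp": [0.0035, -0.0467, 0], "angular": [0, 0, 0.0222], "fingers": 1}

```text
time: 24.9
tool_pos: [439.7, 32.1, 19.8]
tcp_rot: [-179.8, 0.1, 41.6]
ft_force: [-6.7, 6.3, -0.9]
finger_gap: 20.2
grip_force: 89.9
```

```bash
python3 -c "
from h import *
st()"
```

```text
t 24.9 r 138.7 ang 41.73 yaw 41.65 Frad 0.9 Ftan(on tool, -=resist) 9.1 Mz [1.06  1.041 0.55 ] eff about pivot N@135 5.3
```

Request:
step_arm:
  targets:
    - {"dp": [0, -0.0058, 0], "angular": [0, 0, 0.0028], "fingers": 1}
    - {"dp": [0, -0.0117, 0], "angular": [0, 0, 0.0056], "fingers": 1}
    - {"dp": [0.0005, -0.0175, 0], "angular": [0, 0, 0.0083], "fingers": 1}
    - {"dp": [0.0005, -0.0234, 0], "angular": [0, 0, 0.0111], "fingers": 1}
    - {"dp": [0.0005, -0.0292, 0], "angular": [0, 0, 0.0139], "fingers": 1}
    - {"dp": [0.001, -0.0351, 0], "angular": [0, 0, 0.0167], "fingers": 1}
    - {"dp": [0.0015, -0.0409, 0], "angular": [0, 0, 0.0194], "fingers": 1}
    - {"dp": [0.0015, -0.0467, 0], "angular": [0, 0, 0.0222], "fingers": 1}

```text
time: 25.9
tool_pos: [434.3, 38.6, 19.9]
tcp_rot: [-179.9, 0.1, 37.6]
ft_force: [-4.0, 2.0, -4.0]
finger_gap: 20.2
grip_force: 89.6
```

```bash
python3 -c "
from h import *
st()"
```

```text
t 25.9 r 138.7 ang 38.23 yaw 37.63 Frad 1.9 Ftan(on tool, -=resist) 4.0 Mz [0.311 0.586 0.327] eff about pivot N@135 1.7
```

Request:
step_arm:
  targets:
    - {"dp": [0, -0.0029, 0], "angular": [0, 0, 0.0014], "fingers": 1}
    - {"dp": [0, -0.0058, 0], "angular": [0, 0, 0.0028], "fingers": 1}
    - {"dp": [0, -0.0088, 0], "angular": [0, 0, 0.0042], "fingers": 1}
    - {"dp": [0, -0.0117, 0], "angular": [0, 0, 0.0056], "fingers": 1}
    - {"dp": [0, -0.0146, 0], "angular": [0, 0, 0.0069], "fingers": 1}
    - {"dp": [0, -0.0175, 0], "angular": [0, 0, 0.0083], "fingers": 1}
    - {"dp": [0, -0.0175, 0], "angular": [0, 0, 0.0083], "fingers": 1}
    - {"dp": [0, -0.0175, 0], "angular": [0, 0, 0.0083], "fingers": 1}

```text
time: 26.9
tool_pos: [433.7, 41.1, 20.7]
tcp_rot: [180.0, -0.0, 36.1]
ft_force: [-2.7, 1.6, -3.9]
finger_gap: 20.1
grip_force: 89.4
```

```bash
python3 -c "
from h import *
st()"
```

```text
t 26.9 r 137.6 ang 37.26 yaw 36.15 Frad 1.2 Ftan(on tool, -=resist) 2.9 Mz [0.309 0.514 0.31 ] eff about pivot N@135 0.6
```

Request:
step_arm:
  targets:
    - {"dp": [0, -0.003, 0], "angular": [0, 0, 0], "fingers": 1}
    - {"dp": [0, -0.006, 0], "angular": [0, 0, 0], "fingers": 1}
    - {"dp": [0, -0.009, 0], "angular": [0, 0, 0], "fingers": 1}
    - {"dp": [0, -0.012, 0], "angular": [0, 0, 0], "fingers": 1}
    - {"dp": [0, -0.012, 0], "angular": [0, 0, 0], "fingers": 1}
    - {"dp": [0, -0.012, 0], "angular": [0, 0, 0], "fingers": 1}
    - {"dp": [0, -0.012, 0], "angular": [0, 0, 0], "fingers": 1}
    - {"dp": [0, -0.012, 0], "angular": [0, 0, 0], "fingers": 1}

```text
time: 27.9
tool_pos: [432.1, 43.1, 20.6]
tcp_rot: [180.0, -0.0, 36.1]
ft_force: [-0.1, 0.8, -3.0]
finger_gap: 20.1
grip_force: 89.5
```

```bash
python3 -c "
from h import *
st()"
```

```text
t 27.9 r 137.7 ang 36.2 yaw 36.15 Frad -0.3 Ftan(on tool, -=resist) 0.7 Mz [ 0.03  -0.015 -0.043] eff about pivot N@135 1.0
```

Request:
step_arm:
  targets:
    - {"dp": [0, -0.003, 0], "angular": [0, 0, 0.001], "fingers": 1}
    - {"dp": [0, -0.006, 0], "angular": [0, 0, 0.002], "fingers": 1}
    - {"dp": [0, -0.009, 0], "angular": [0, 0, 0.003], "fingers": 1}
    - {"dp": [0, -0.012, 0], "angular": [0, 0, 0.005], "fingers": 1}
    - {"dp": [0, -0.015, 0], "angular": [0, 0, 0.007], "fingers": 1}
    - {"dp": [0, -0.018, 0], "angular": [0, 0, 0.0085], "fingers": 1}
    - {"dp": [0, -0.018, 0], "angular": [0, 0, 0.0085], "fingers": 1}
    - {"dp": [0, -0.018, 0], "angular": [0, 0, 0.0085], "fingers": 1}

```text
time: 28.9
tool_pos: [430.7, 45.3, 20.9]
tcp_rot: [179.9, -0.0, 34.6]
ft_force: [4.0, -5.3, -5.4]
finger_gap: 20.0
grip_force: 89.3
```

```bash
python3 -c "
from h import *
st()"
```

```text
t 28.9 r 137.5 ang 35.13 yaw 34.59 Frad -0.3 Ftan(on tool, -=resist) -6.6 Mz [-1.047 -0.561 -0.319] eff about pivot N@135 -4.4
```

Request:
step_arm:
  targets:
    - {"dp": [0, -0.003, 0], "angular": [0, 0, 0], "fingers": 1}
    - {"dp": [0, -0.006, 0], "angular": [0, 0, 0], "fingers": 1}
    - {"dp": [0, -0.008, 0], "angular": [0, 0, 0], "fingers": 1}
    - {"dp": [0, -0.008, 0], "angular": [0, 0, 0], "fingers": 1}
    - {"dp": [0, -0.008, 0], "angular": [0, 0, 0], "fingers": 1}
    - {"dp": [0, -0.008, 0], "angular": [0, 0, 0], "fingers": 1}
    - {"dp": [0, -0.008, 0], "angular": [0, 0, 0], "fingers": 1}
    - {"dp": [0, -0.008, 0], "angular": [0, 0, 0], "fingers": 1}

```text
time: 29.9
tool_pos: [430.4, 45.7, 21.0]
tcp_rot: [179.8, -0.0, 34.6]
ft_force: [6.1, -10.4, -6.7]
finger_gap: 20.1
grip_force: 89.3
```

```bash
python3 -c "
from h import *
st()"
```

```text
t 29.9 r 137.6 ang 34.89 yaw 34.56 Frad 1.0 Ftan(on tool, -=resist) -12.0 Mz [-1.809 -0.837 -0.615] eff about pivot N@135 -7.7
```

Request:
step_arm:
  targets:
    - {"dp": [0, 0, 0], "angular": [0, 0, 0.003], "fingers": 1}
    - {"dp": [0, -0.001, 0], "angular": [0, 0, 0.006], "fingers": 1}
    - {"dp": [0, -0.002, 0], "angular": [0, 0, 0.008], "fingers": 1}
    - {"dp": [0, -0.002, 0], "angular": [0, 0, 0.008], "fingers": 1}
    - {"dp": [0, -0.002, 0], "angular": [0, 0, 0.008], "fingers": 1}
    - {"dp": [0, -0.002, 0], "angular": [0, 0, 0.008], "fingers": 1}
    - {"dp": [0, -0.002, 0], "angular": [0, 0, 0.008], "fingers": 1}
    - {"dp": [0, -0.002, 0], "angular": [0, 0, 0.008], "fingers": 1}

```text
time: 30.9
tool_pos: [429.7, 46.6, 21.0]
tcp_rot: [179.9, -0.0, 33.2]
ft_force: [4.3, -6.9, -4.7]
finger_gap: 19.8
grip_force: 89.5
```

```bash
python3 -c "
from h import *
st()"
```

```text
t 30.9 r 137.6 ang 34.42 yaw 33.15 Frad 0.4 Ftan(on tool, -=resist) -8.1 Mz [-1.324 -0.545 -0.29 ] eff about pivot N@135 -6.1
```

Request:
step_arm:
  targets:
    - {"dp": [0, -0.003, 0], "angular": [0, 0, 0.001], "fingers": 1}
    - {"dp": [0, -0.006, 0], "angular": [0, 0, 0.002], "fingers": 1}
    - {"dp": [0, -0.009, 0], "angular": [0, 0, 0.003], "fingers": 1}
    - {"dp": [0, -0.009, 0], "angular": [0, 0, 0.003], "fingers": 1}
    - {"dp": [0, -0.009, 0], "angular": [0, 0, 0.003], "fingers": 1}
    - {"dp": [0, -0.009, 0], "angular": [0, 0, 0.003], "fingers": 1}
    - {"dp": [0, -0.009, 0], "angular": [0, 0, 0.003], "fingers": 1}
    - {"dp": [0, -0.009, 0], "angular": [0, 0, 0.003], "fingers": 1}

```text
time: 31.9
tool_pos: [429.1, 47.3, 21.1]
tcp_rot: [179.8, -0.0, 32.6]
ft_force: [5.6, -11.1, -4.3]
finger_gap: 19.7
grip_force: 89.4
```

```bash
python3 -c "
from h import *
st()"
```

```text
t 31.9 r 137.7 ang 34.03 yaw 32.6 Frad 1.6 Ftan(on tool, -=resist) -12.3 Mz [-1.929 -0.788 -0.415] eff about pivot N@135 -9.5
```

Request:
step_arm:
  targets:
    - {"dp": [0, -0.003, 0], "angular": [0, 0, 0.001], "fingers": 1}
    - {"dp": [0, -0.006, 0], "angular": [0, 0, 0.003], "fingers": 1}
    - {"dp": [0, -0.009, 0], "angular": [0, 0, 0.004], "fingers": 1}
    - {"dp": [0, -0.009, 0], "angular": [0, 0, 0.004], "fingers": 1}
    - {"dp": [0, -0.009, 0], "angular": [0, 0, 0.004], "fingers": 1}
    - {"dp": [0, -0.009, 0], "angular": [0, 0, 0.004], "fingers": 1}
    - {"dp": [0, -0.009, 0], "angular": [0, 0, 0.004], "fingers": 1}
    - {"dp": [0, -0.009, 0], "angular": [0, 0, 0.004], "fingers": 1}

```text
time: 32.9
tool_pos: [428.5, 48.2, 21.2]
tcp_rot: [179.7, -0.0, 31.9]
ft_force: [6.8, -16.2, -5.5]
finger_gap: 19.7
grip_force: 89.4
```

```bash
python3 -c "
from h import *
st()"
```

```text
t 32.9 r 137.7 ang 33.58 yaw 31.88 Frad 3.3 Ftan(on tool, -=resist) -17.3 Mz [-2.49  -0.881 -0.421] eff about pivot N@135 -14.5
```

Leaning at about 14 N on the stop, measured about the pivot. Now I'll unload back to the force-free pose.

Request:
step_arm:
  targets:
    - {"dp": [0, 0.009, 0], "angular": [0, 0, -0.004], "fingers": 1}
    - {"dp": [0, 0.018, 0], "angular": [0, 0, -0.008], "fingers": 1}
    - {"dp": [0, 0.026, 0], "angular": [0, 0, -0.013], "fingers": 1}
    - {"dp": [0, 0.034, 0], "angular": [0, 0, -0.018], "fingers": 1}
    - {"dp": [0, 0.042, 0], "angular": [0, 0, -0.022], "fingers": 1}
    - {"dp": [0, 0.042, 0], "angular": [0, 0, -0.022], "fingers": 1}
    - {"dp": [0, 0.042, 0], "angular": [0, 0, -0.022], "fingers": 1}
    - {"dp": [0, 0.042, 0], "angular": [0, 0, -0.022], "fingers": 1}

```text
time: 33.9
tool_pos: [431.4, 43.6, 20.6]
tcp_rot: [180.0, -0.0, 35.9]
ft_force: [0.6, -2.0, -2.3]
finger_gap: 20.1
grip_force: 89.9
```

```bash
python3 -c "
from h import *
st()"
```

```text
t 33.9 r 138.0 ang 35.84 yaw 35.88 Frad 0.7 Ftan(on tool, -=resist) -1.9 Mz [-0.413 -0.216 -0.185] eff about pivot N@135 -0.6
```

Request:
step_arm:
  targets:
    - {"dp": [-0.015, 0.001, 0], "angular": [0, 0, 0], "fingers": 1}
    - {"dp": [-0.03, 0.001, 0], "angular": [0, 0, 0], "fingers": 1}
    - {"dp": [-0.045, 0.001, 0], "angular": [0, 0, 0], "fingers": 1}
    - {"dp": [-0.06, 0.001, 0], "angular": [0, 0, 0], "fingers": 1}
    - {"dp": [-0.075, 0.001, 0], "angular": [0, 0, 0], "fingers": 1}
    - {"dp": [-0.09, 0.001, 0], "angular": [0, 0, 0], "fingers": 1}
    - {"dp": [-0.105, 0.001, 0], "angular": [0, 0, 0], "fingers": 1}
    - {"dp": [-0.12, 0.001, 0], "angular": [0, 0, 0], "fingers": 1}

```text
time: 34.9
tool_pos: [411.8, 29.2, 20.6]
tcp_rot: [-180.0, 0.0, 35.9]
ft_force: [1.4, -1.2, -3.5]
finger_gap: 19.7
grip_force: 89.8
```

```bash
python3 -c "
from h import *
st()"
```

```text
t 34.9 r 162.3 ang 35.92 yaw 35.88 Frad -0.4 Ftan(on tool, -=resist) -1.8 Mz [-0.018 -0.066 -0.04 ] eff about pivot N@135 -1.8
```

Request:
step_arm:
  targets:
    - {"dp": [-0.03, 0.001, 0], "angular": [0, 0, 0], "fingers": 1}
    - {"dp": [-0.06, 0.001, 0], "angular": [0, 0, 0], "fingers": 1}
    - {"dp": [-0.09, 0.001, 0], "angular": [0, 0, 0], "fingers": 1}
    - {"dp": [-0.12, 0.001, 0], "angular": [0, 0, 0], "fingers": 1}
    - {"dp": [-0.15, 0.001, 0], "angular": [0, 0, 0], "fingers": 1}
    - {"dp": [-0.18, 0.001, 0], "angular": [0, 0, 0], "fingers": 1}
    - {"dp": [-0.21, 0.001, 0], "angular": [0, 0, 0], "fingers": 1}
    - {"dp": [-0.21, 0.001, 0], "angular": [0, 0, 0], "fingers": 1}

```text
time: 35.9
tool_pos: [377.8, 4.3, 20.5]
tcp_rot: [180.0, 0.0, 35.9]
ft_force: [0.6, 0.8, -2.9]
finger_gap: 20.2
grip_force: 89.8
```

```bash
python3 -c "
from h import *
st();print(sense()['joint_pos'])
go(420,-150,30,90);go(420,-150,-28,90)"
```

```text
t 35.9 r 204.4 ang 35.98 yaw 35.86 Frad -0.9 Ftan(on tool, -=resist) 0.3 Mz [0.009 0.044 0.031] eff about pivot N@135 0.2
[-7.13405135e+00 -1.95658410e+01  1.29806112e+02 -1.99694573e-03
  6.97604383e+01  4.70111539e+01]
t 35.9 dp [-0.2808  0.749  -0.0473] ang [-0.      0.     -0.3008]
t 35.9 dp [-0.2807  0.749   0.2427] ang [-0.      0.     -0.3008]
```

The bar is off, with its mouth about 18 mm beyond the tip. Next I carry it to clear counter and lower it to just above contact.

Request:
step_arm:
  targets:
    - {"dp": [-0.07, 0.2, -0.05], "angular": [0, 0, 0], "fingers": 1}
    - {"dp": [-0.16, 0.45, -0.05], "angular": [0, 0, 0], "fingers": 1}
    - {"dp": [-0.25, 0.68, -0.05], "angular": [0, 0, 0], "fingers": 1}
    - {"dp": [-0.28, 0.75, -0.02], "angular": [0, 0, 0], "fingers": 1}
    - {"dp": [-0.28, 0.75, 0.07], "angular": [0, 0, 0], "fingers": 1}
    - {"dp": [-0.28, 0.75, 0.15], "angular": [0, 0, 0], "fingers": 1}
    - {"dp": [-0.28, 0.75, 0.21], "angular": [0, 0, 0], "fingers": 1}
    - {"dp": [-0.28, 0.75, 0.235], "angular": [0, 0, 0], "fingers": 1}

```text
time: 36.9
tool_pos: [419.9, -149.0, -27.5]
tcp_rot: [-179.9, 0.0, 35.9]
ft_force: [-0.4, 0.3, -2.8]
finger_gap: 20.0
grip_force: 90.1
```

Request:
step_arm:
  targets:
    - {"dp": [0, 0, 0.003], "angular": [0, 0, 0], "fingers": 1}
    - {"dp": [0, 0, 0.006], "angular": [0, 0, 0], "fingers": 1}
    - {"dp": [0, 0, 0.009], "angular": [0, 0, 0], "fingers": 1}
    - {"dp": [0, 0, 0.011], "angular": [0, 0, 0], "fingers": 1}
    - {"dp": [0, 0, 0.012], "angular": [0, 0, 0], "fingers": 1}
    - {"dp": [0, 0, 0.013], "angular": [0, 0, 0], "fingers": 1}
    - {"dp": [0, 0, 0.013], "angular": [0, 0, 0], "fingers": 1}
    - {"dp": [0, 0, 0.013], "angular": [0, 0, 0], "fingers": 1}

```text
time: 37.9
tool_pos: [420.7, -149.9, -28.9]
tcp_rot: [180.0, -0.0, 35.9]
ft_force: [-2.3, -0.1, -0.1]
finger_gap: 20.1
grip_force: 90.5
```

The weight is on the counter (Fz went from −3 to 0), so I'll release gently and rise.

Request:
step_arm:
  targets:
    - {"dp": [0, 0, 0.001], "angular": [0, 0, 0], "fingers": 0.6}
    - {"dp": [0, 0, 0.001], "angular": [0, 0, 0], "fingers": 0.5}
    - {"dp": [0, 0, 0.001], "angular": [0, 0, 0], "fingers": 0.3}
    - {"dp": [0, 0, 0], "angular": [0, 0, 0], "fingers": 0.3}
    - {"dp": [0, 0, -0.1], "angular": [0, 0, 0], "fingers": 0.3}
    - {"dp": [0, 0, -0.35], "angular": [0, 0, 0], "fingers": 0.3}
    - {"dp": [0, 0, -0.65], "angular": [0, 0, 0], "fingers": 0.3}
    - {"dp": [0, 0, -0.8], "angular": [0, 0, 0], "fingers": 0.3}

```text
time: 38.9
tool_pos: [422.2, -150.6, 134.9]
tcp_rot: [179.7, -0.1, 35.9]
ft_force: [0.4, -0.4, -0.3]
finger_gap: 59.7
grip_force: 0.0
```

```bash
python3 - <<'E'
from h import *
print(sense()['tool_pos'],sense()['ft_force'])
snapshot('top');snapshot('side');P=camera_params('wrist');w=snapshot('wrist');cv2.imwrite('pics/w9.png',w)
for c in('top','side','wrist'):
  for k,z in(('bar_center',11),('tang_tip',60),('handle_pivot',60),('drawing_plate',30),('drawing_board',0)):
    for r in pinpoint(c,k)[:2]: print(c,k,round(r['conf'],2),np.round(r['at']),onz(c,r['at'],z,P if c=='wrist' else None)[:2].round(1))
E
```

```text
[ 422.22294244 -150.59265035  134.90991667] [ 0.42286348 -0.4214903  -0.33985162]
top bar_center 0.91 [316. 267.] [ 410.4 -153.7]
top bar_center 0.82 [429. 301.] [ 317.8 -476. ]
top tang_tip 0.55 [236. 243.] [472.1  72.5]
top handle_pivot 0.52 [218. 217.] [543.1 124.7]
top handle_pivot 0.47 [386. 205.] [ 584.1 -347.1]
top drawing_plate 0.98 [137. 210.] [567.6 361.1]
top drawing_board 0.7 [169. 216.] [556.6 278.2]
side bar_center 0.84 [395. 246.] [ 819.8 -196.3]
side bar_center 0.75 [248. 267.] [ 415.4 -161.1]
side handle_pivot 0.58 [265. 191.] [535.4 127.5]
side drawing_plate 0.76 [261. 167.] [574.  351.3]
side drawing_board 0.94 [264. 184.] [566.2 277. ]
wrist bar_center 0.77 [278. 194.] [ 421.7 -148.4]
```

```bash
python3 -c "
from bench import *
print(hand_in())"
```

```text
the job is handed in; nothing more can be done
None
```

The clamp is closed past its dead point and was pressed onto its stop screw at about 14 N. The plate slid about 7 mm toward the fence, but I took no closer look at its final seating. The bar is off and flat on the counter, and the job is handed in at 39 s; I viewed 11 pictures, one over the limit of 10.

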